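Lock the second lock of the trowel showcase and put the key away

TASK

The lid of the trowel showcase on the counter is shut and its left-hand lock is already locked, with the key still standing in it. Draw the key out, push it fully home in the right-hand lock and turn it clockwise until the bolt is fully thrown, then turn it back to the one position where it comes out, pull it out and put it in the blue dish. Handle the key and locks gently, without forcing them, leave the left-hand lock locked and do not disturb the other goods on the counter.

Things in the scene. Friction and masses are not known exactly. Their poses are not given: they have to be found in the camera images.
- case: Countertop showcase, fixed: white base, aluminium frame, clear walls, 280 (x) by 360 (y) by 100 mm high, lid shut. Origin at the centre of its underside; x front (robot side) to back, y to its left, z up. The lid's front bar, 50 mm wide, holds two upright steel locks 115 mm in front of the centre, 118 mm left and right of it; between them a black lift grip 9 mm high.
- lock_left (a point): Centre of the left lock's face (29 mm round, 104 mm above the counter), axes as the case. Each lock: keyhole 11 mm round with a notch 5.2 mm wide out to 10 mm from the axis, towards the lid's front (-x). Face plate 6 mm thick over a chamber 7 mm high: fully home, the key's tip is 13 mm below the face. The tooth passes only at the notch (within 0.06 rad); elsewhere the key lifts 2 mm at most.
- lock_right (a point): Where the centre of the right lock's face lies when the lid is square on the case; axes as the case. But the hinges have play and the lid pivots on the locked left lock: the right lock really stands up to 6 mm nearer to the front or back (case x) than this point (and under 0.1 mm off in y), the lid turned with it by up to 0.026 rad. It keeps still in use. Its height is exact.
- bolt_right (a joint): Angle of the right bolt, a brass arm under the lid: 0 unlocked (points back), 1.0 thrown (points right) against a fixed stop; 0 to 0.2 at the start. The key, turned clockwise from the notch, picks it up after 0.14 rad plus its start angle and drives it against 0.04 N m of friction (5 N at the tooth) to the stop, 1.14 rad by the key; play and give can add 0.4 rad at the hand. It stays thrown.
- bolt_left (a joint): Angle of the left bolt, the mirror image: 1.0 thrown, as at the start; 0 unlocked. Turning the key clockwise in the left lock would unlock it.
- key: Key, 52 mm long, 24 to 42 g, upright at the start in the left lock where it comes out. Stem 10 mm in diameter, 22 mm long; one tooth at its tip, 4 mm wide, 5 mm high, out to 9 mm from the axis on the key's -x side. Red head 30 (x) by 9 (y) by 30 mm high. Origin on the axis at the tip, z up to the head. Home in a lock, its axes lie along the case's, the head 9 mm above the face.
- key_head (a point): Centre of the key's red head, 37 mm above the tip of the stem on the axis. The key bears at most 35 N against a lock, in any direction, before it counts as forced; the gripper itself at most 15 N against the showcase.
- dish: Open blue plastic dish for the key, fixed, 150 (x) by 130 (y) by 22 mm high, walls and floor 4 mm thick. Origin at the centre of its underside.
- trowel: Pointing trowel, 240 mm long, 25 mm high, wooden handle, lying left to right across the clear lid behind the locks. Leave alone.
- plaster_float: Mint green plastering float with a wooden handle, 310 by 105 by 77 mm, far right. Leave alone.
- scrub_brush: Wooden scrubbing brush, 200 by 55 by 46 mm, to the right, near. Leave alone.
- carton: Cardboard carton 150 by 110 by 85 mm, far left. Leave alone.
- filler_tin: Red tin, 86 mm across, 100 mm high, near left. Leave alone.
- cleaner: Green bottle, 64 mm across, 170 mm high, left. Leave alone.
- tape: Orange roll of tape, 90 mm across, 25 mm high, lying right of the case. Leave alone.

How it is judged:
By the outcome, as a careful person would: the job done as asked, in the order asked, and still so for the second after the job is handed in, with the robot touching nothing.
It also fails if it takes over 67 s, if anything falls off the work surface, if the arm or the gripper's body presses on something with over 40 N, if the wrist force passes 120 N, or if a joint passes its speed limit or range.

ROBOT

A 6-joint arm with a two-finger parallel gripper is mounted at the origin on the work surface. World frame = base frame: x ahead of the robot, y to its left, z up, the work surface at z = 0. Lengths are in m, angles in rad, forces in N, time in s.
With the tool pointing down it reaches from about 0.35 to 0.975 m from the base axis. Payload 4.9 kg.
Tool frame: the origin (TCP) lies midway between the tips of the shut fingers; the grasp point (between the pads) lies 19 mm behind it; z points along the fingers, y is the line along which they close (so a half turn about z gives the same grasp; the last joint's range is limited). The gripper opens to 85 mm and grips with 20 to 120 N. Pads are 22 mm wide; open, the fingers measure 114 mm over their backs; the gripper's body (76 mm by 85 mm) begins 54 mm behind the grasp point. The pads swing forward as they close: fully open they stand 13 mm farther back than shut.
Start: joints at [-1.426, 0.053, 1.613, -0, 1.476, -0.119], TCP at [0.163, -0.603, 0.231] pointing down, gripper open.
Joint ranges: [-3.01, 3.01], [-1.01, 2.22], [0.06, 2.58], [-1.02, 4.17], [0.09, 2.62], [-3.14, 3.14]. Speed limits (rad/s): [2.57, 2.57, 3.14, 3.14, 3.14, 3.14].

INTERFACE

Orientations are given as a rotation vector (axis times angle).
In Python, from station import ctrl gives the robot as it stands. The module is installed in compiled form; this text tells all that it offers.
- The arm moves only by the shell command python3 -m handwheel 'ROWS' [OPENING] [FORCE]. ROWS is JSON, a list of rows, each a list of 2 entries, a list of its own where there are three numbers: the shift along the tool's x, y, z in cm, then the turn, a rotation vector about the tool's x, y, z in rad. In form: [[[tx, ty, tz], [ax, ay, az]], ...]. A call has 1 to 5 rows; each row is the pose to reach, as a shift and turn from the pose commanded when the call began, along the tool's axes at that moment; what a row does not reach only later rows make up. A row lasts 1/8 s, in which the tool goes at most 62.5 mm and 10.7 degrees, less where a joint would pass 70% of its speed; a pose out of reach is approached as far as the arm can. A call with a gripper value outside its range is refused whole. OPENING is the gripper's target within -1 to 1 (shut at 1, half-way at 0, fully open at -1), set as the call begins (- or left out, the last holds). The fingers move at their own pace and stop on an object; FORCE is the grip in N (left out, the last holds). Time passes only in rows, so rows that repeat a pose let the fingers close. It gives the time, the measured TCP pose, the force, the opening and the grip force at its end, in the units of the state.
- ctrl.get_obs(): the state, without advancing time (a new reading comes with each control period).
- ctrl.get_image(name): name is "side" or "top" or "wrist"; returns the picture (400x640x3 uint8, blue, green, red); there is no depth.
- ctrl.calibration(name): a dict with "fx", "fy", "cx", "cy" (pixels), "R" (3x3) and "t" (3): a world point X has camera coordinates R X + t. Camera axes: x right, y down, z forward; pixel columns grow to the right and rows downward; lengths in m; the calibration is good to about 2 mm. A picture is of the moment at which its call begins: read the wrist's pose just before it. calibration takes no time and is no camera call; for the wrist camera it gives the pose at the moment of the call.
- ctrl.finish_job(): hands the job in; it is judged then, once.
Trained networks look in the newest picture that a camera, given by its name, has taken for a name from the list of things; names that differ only in an ending like _2 or _b are one class to them, and where a whole thing is asked for, a point or a joint stands for the part that bears it (a point fixed in the world has none). Each returns a list of dicts, best first, with "score" (0 to 1); they miss things now and then, are a little off and sometimes report something else, mostly with a low value. They report only what shows in the picture. A call takes as long as a camera call.
- ctrl.look_for(camera, query): "position" ([column, row] in pixels, amid what is visible of it).
- ctrl.landmark_of(camera, query): "position" ([column, row] in pixels: a listed point, or the origin of a listed thing).
The state is a dict: "t": time; "q": joint angles; "dq": joint speeds; "effort": joint torques, N m; "tool_pos": TCP position; "tool_rot": TCP orientation; "contact_force": force on the tool from outside, world axes, zero at the start; "wrist_torque": the same for the moment, N m; "opening": finger opening in m; "grip_force": force on a finger pad.
Only numpy, scipy, OpenCV 4.12 (cv2) and the standard library are available. Lean on these libraries where they do the work, as an engineer would, in place of code of your own. Each camera call takes 0.05 s, during which the arm holds its last target. There are 200 camera calls.

## Working session

There is one attempt and no reset: what is moved stays moved. The work goes in short steps, Python scripts to look and compute and a shell command to move; the robot and the scene stay as the last step left them, time stands still between calls to the robot, and variables do not carry over. Pictures are saved under pics/ and viewed, at most 14 in all, crops included, and the job is handed in when it is done.

```bash
mkdir -p pics; cat > h.py <<'E'
import numpy as np, cv2
from scipy.spatial.transform import Rotation as Ro
from station import ctrl
def ray(cal,px):
    R=np.array(cal["R"]);t=np.array(cal["t"])
    d=R.T@np.array([(px[0]-cal["cx"])/cal["fx"],(px[1]-cal["cy"])/cal["fy"],1]);return -R.T@t,d
def atz(cal,px,z):
    c,d=ray(cal,px);return c+d*(z-c[2])/d[2]
def proj(cal,X):
    p=np.array(cal["R"])@np.array(X)+np.array(cal["t"]);return [cal["fx"]*p[0]/p[2]+cal["cx"],cal["fy"]*p[1]/p[2]+cal["cy"]]
def rel(target):
    "world point in tool axes, cm, from TCP"
    o=ctrl.get_obs();return (Ro.from_rotvec(o["tool_rot"]).inv().apply(np.array(target)-o["tool_pos"])*100).round(2)
E
python3 - <<'E'
from h import *
np.set_printoptions(precision=4,suppress=True)
o=ctrl.get_obs();print(o["t"],o["tool_pos"],Ro.from_rotvec(o["tool_rot"]).as_matrix(),o["opening"])
Z=dict(case=0,lock_left=.104,lock_right=.104,key_head=.128,key=.091,dish=0)
for cam in("top","side"):
    im=ctrl.get_image(cam);cv2.imwrite(f"pics/{cam}0.png",im);cal=ctrl.calibration(cam);print(cam,-np.array(cal["R"]).T@cal["t"])
    for n,z in Z.items():
        for r in ctrl.landmark_of(cam,n)[:2]: print(n,np.round(r["position"],1),round(r["score"],2),atz(cal,r["position"],z))
print(ctrl.get_obs()["t"])
E
```

```text
0.0 [ 0.1629 -0.6028  0.2301] [[ 0.9654  0.2607 -0.0003]
 [ 0.2607 -0.9654  0.002 ]
 [ 0.0003 -0.002  -1.    ]] 0.08569297542204023
top [ 0.4526 -0.0068  1.1604]
case [304.1 164.6] 0.69 [0.6343 0.0459 0.    ]
lock_left [260.6 197.6] 0.77 [0.5253 0.1547 0.104 ]
lock_right [347.3 199.2] 0.84 [ 0.5281 -0.0777  0.104 ]
key_head [257.4 199.6] 0.53 [0.5182 0.1592 0.128 ]
key [261.8 203.5] 0.46 [0.5103 0.1528 0.091 ]
dish [442.8 211.3] 0.68 [ 0.5084 -0.3669  0.    ]
side [0.3924 0.8438 0.8705]
case [282.8 231.7] 0.7 [0.6329 0.0342 0.    ]
lock_left [312.6 243.8] 0.96 [0.5122 0.1645 0.104 ]
lock_right [323.9 192.8] 0.81 [ 0.5111 -0.0574  0.104 ]
key_head [314.4 234.8] 0.57 [0.5088 0.1523 0.128 ]
key_head [317.7 143.4] 0.32 [ 0.5686 -0.3066  0.128 ]
key [316.2 244.6] 0.45 [0.5038 0.1545 0.091 ]
dish [332.4 167.5] 0.98 [ 0.5149 -0.3391  0.    ]
dish [311.5 245.6] 0.56 [0.5307 0.0802 0.    ]
0.7
```

View pics/top0.png

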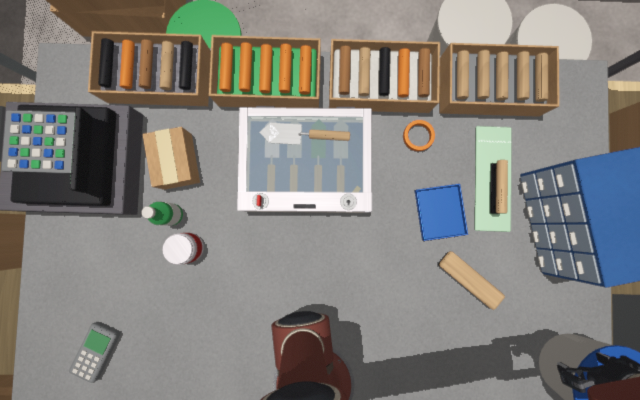

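View pics/side0.png

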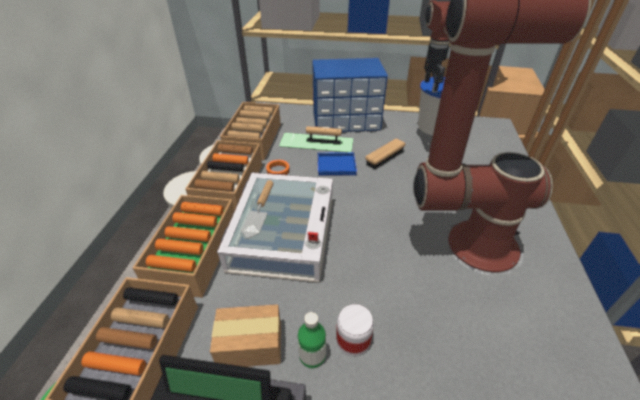

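The top view shows the key's red head at (260,200) in the left lock, the bare right lock at (348,201) and the dish at (441,212). Both views agree to about 1 cm, so I'm moving closer now, with the tool half-turned so the last joint has room for clockwise turning.

```bash
cat >> h.py <<'E'
def to(x,y,z,yaw,tag=""):
    "shift (cm) and turn to bring the tool, pointing down, to a pose"
    o=ctrl.get_obs();A=Ro.from_rotvec(o["tool_rot"])
    T=Ro.from_euler("z",yaw)*Ro.from_euler("x",np.pi)
    print(tag,"shift",rel([x,y,z]).tolist(),"turn",(A.inv()*T).as_rotvec().round(3).tolist())
E
cat > t.py <<'E'
import sys
from h import *
to(*[float(a) for a in sys.argv[1:5]])
E
python3 t.py .515 .155 .30 3.1416
```

```text
shift [53.76, -64.03, -6.87] turn [-0.0, 0.0, -2.878]
```

```bash
python3 -m handwheel '[[[0,0,-6.8],[0,0,-0.18]],[[4,-5,-6.8],[0,0,-0.36]],[[8,-10,-6.8],[0,0,-0.54]],[[12,-15,-6.8],[0,0,-0.72]],[[16,-20,-6.8],[0,0,-0.9]]]' -1 ; python3 t.py .515 .155 .30 3.1416
```

```text
t: 1.32
tool_pos: [0.2632, -0.3726, 0.2995]
tool_rot: [2.619, 1.733, 0.0]
contact_force: [0.7, 0.6, -0.4]
opening: 0.0855
grip_force: 0.0
 shift [58.41, 2.55, -0.06] turn [0.0, 0.001, -1.972]
```

```bash
python3 -m handwheel '[[[6,0.3,0],[0,0,-0.18]],[[12,0.6,0],[0,0,-0.36]],[[18,0.9,0],[0,0,-0.54]],[[24,1.2,0],[0,0,-0.72]],[[30,1.3,0],[0,0,-0.9]]]' -1 ; python3 t.py .515 .155 .30 3.1416
```

```text
t: 1.95
tool_pos: [0.3939, -0.1022, 0.2997]
tool_rot: [1.604, 2.699, 0.0]
contact_force: [0.9, -0.2, -0.0]
opening: 0.0854
grip_force: 0.0
 shift [16.8, 22.93, -0.03] turn [0.0, 0.002, -1.072]
```

```bash
python3 -m handwheel '[[[3.4,4.6,0],[0,0.002,-0.18]],[[6.7,9.2,0],[0,0.002,-0.36]],[[10,13.8,0],[0,0.002,-0.54]],[[13.5,18.3,0],[0,0.002,-0.72]],[[16.8,22.9,0],[0,0.002,-0.9]]]' -1 
python3 -m handwheel '[[[0,0,0],[0,0,-0.17]],[[0,0,0],[0,0,-0.17]],[[0,0,0],[0,0,-0.17]]]'
cat > w.py <<'E'
import sys
from h import *
np.set_printoptions(precision=4,suppress=True)
cal=ctrl.calibration("wrist");o=ctrl.get_obs();im=ctrl.get_image("wrist")
cv2.imwrite(f"pics/{sys.argv[1]}.png",im)
c,d=ray(cal,(320,200));print("tool",o["tool_pos"],Ro.from_rotvec(o["tool_rot"]).as_euler("ZYX"),"cam",c,"axis",d)
Z=dict(case=0,lock_left=.104,lock_right=.104,key_head=.128,key=.091,dish=0)
for n in sys.argv[2:]:
    for r in ctrl.landmark_of("wrist",n)[:2]: print(n,np.round(r["position"],1),round(r["score"],2),atz(cal,r["position"],Z[n]))
E
python3 w.py w1 case lock_left lock_right key_head key
```

```text
t: 2.58
tool_pos: [0.5162, 0.1544, 0.2996]
tool_rot: [-0.269, -3.129, -0.002]
contact_force: [0.4, -0.8, 0.5]
opening: 0.0856
grip_force: 0.0
t: 2.95
tool_pos: [0.5156, 0.1519, 0.2995]
tool_rot: [-0.017, -3.14, -0.002]
contact_force: [-0.2, 0.4, -0.0]
opening: 0.0857
grip_force: 0.0
tool [0.5156 0.1519 0.2995] [ 3.1308 -0.0013  3.1405] cam [0.4326 0.1523 0.4421] axis [ 0.3315  0.002  -0.9435]
case [257. 228.] 0.6 [0.6349 0.0506 0.    ]
lock_left [324.2 170.1] 0.75 [0.5146 0.1583 0.104 ]
lock_right [120.1 177.9] 0.7 [ 0.5214 -0.0806  0.104 ]
key_head [323.  179.8] 0.65 [0.5196 0.1565 0.128 ]
key [325.2 166.9] 0.84 [0.5138 0.1597 0.091 ]
```

View pics/w1.png

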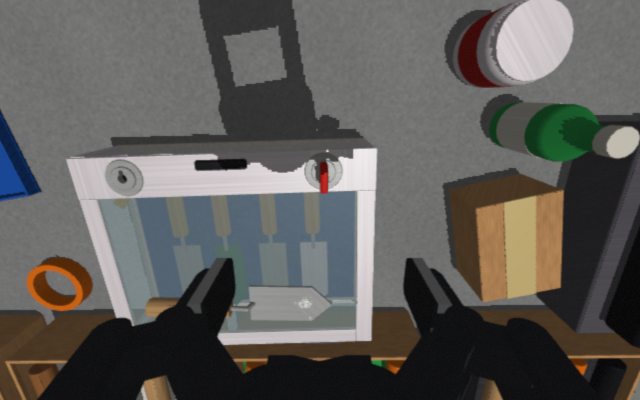

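The wrist view shows the key head at about (324,178) and the right lock's keyhole at (122,177). I'm lowering the tool for a precise fit of the head.

```bash
python3 -m handwheel '[[[-0.1,-0.5,4],[0,0,0]],[[-0.1,-0.5,8.5],[0,0,0]],[[-0.1,-0.5,8.5],[0,0,0]]]' -1
cat >> h.py <<'E'
from scipy.optimize import minimize
def redmask(im):
    h=cv2.cvtColor(im,cv2.COLOR_BGR2HSV);m=((h[...,0]<8)|(h[...,0]>172))&(h[...,1]>140)&(h[...,2]>70)
    return m.astype(np.uint8)
def headfit(cal,im,tipz,x0,win=60):
    "fit x,y,yaw of the red head box (tip at tipz) to the red mask"
    m=redmask(im);u,v=proj(cal,[x0[0],x0[1],tipz+.037]);w=np.zeros_like(m)
    w[max(0,int(v)-win):int(v)+win,max(0,int(u)-win):int(u)+win]=1;m=m*w
    S=4;M=cv2.resize(m*255,None,fx=S,fy=S,interpolation=cv2.INTER_LINEAR)>127
    def cost(p):
        c,s=np.cos(p[2]),np.sin(p[2]);P=[]
        for a in(-.015,.015):
            for b in(-.0045,.0045):
                for z in(.022,.052):P.append(proj(cal,[p[0]+c*a-s*b,p[1]+s*a+c*b,tipz+z]))
        H=cv2.convexHull(((np.array(P)+.5)*S*16-8).astype(np.int32));I=np.zeros(M.shape,np.uint8);cv2.fillConvexPoly(I,H,1,shift=4)
        I=I>0;return 1-(I&M).sum()/(I|M).sum()
    best=None
    for yw in(-.08,0,.08):
        r=minimize(cost,[x0[0],x0[1],x0[2]+yw],method="Nelder-Mead",options=dict(initial_simplex=np.array([x0[0],x0[1],x0[2]+yw])+np.array([[0,0,0],[.004,0,0],[0,.004,0],[0,0,.08]]),xatol=1e-5,fatol=1e-5))
        if best is None or r.fun<best.fun:best=r
    return best.x,best.fun,int(m.sum())
E
cat > k.py <<'E'
import sys
from h import *
np.set_printoptions(precision=4,suppress=True)
cal=ctrl.calibration("wrist");o=ctrl.get_obs();im=ctrl.get_image("wrist");cv2.imwrite(f"pics/{sys.argv[1]}.png",im)
print("tool",o["tool_pos"],Ro.from_rotvec(o["tool_rot"]).as_euler("ZYX"))
print(headfit(cal,im,float(sys.argv[2]),[float(a) for a in sys.argv[3:6]]))
E
python3 k.py w2 .091 .517 .157 0; python3 w.py w2b lock_left lock_right key_head
```

```text
t: 3.62
tool_pos: [0.5138, 0.1468, 0.21]
tool_rot: [-0.013, -3.131, 0.0]
contact_force: [-0.2, -0.2, -0.1]
opening: 0.0852
grip_force: 0.0
tool [0.5138 0.1468 0.21  ] [ 3.1331 -0.0101 -3.1415]
(array([0.5161, 0.1567, 0.058 ]), np.float64(0.2066967160334836), 464)
tool [0.5156 0.1471 0.2132] [ 3.1332 -0.0048  3.1409] cam [0.4331 0.1474 0.3561] axis [ 0.3281  0.0024 -0.9447]
lock_left [327.7 193.6] 0.6 [0.5147 0.1549 0.104 ]
lock_right [ 66.2 201.7] 0.64 [ 0.5203 -0.0792  0.104 ]
key_head [329.1 206.6] 0.66 [0.518  0.1554 0.128 ]
key_head [230.9 352.5] 0.29 [0.6698 0.0596 0.128 ]
```

View pics/w2.png

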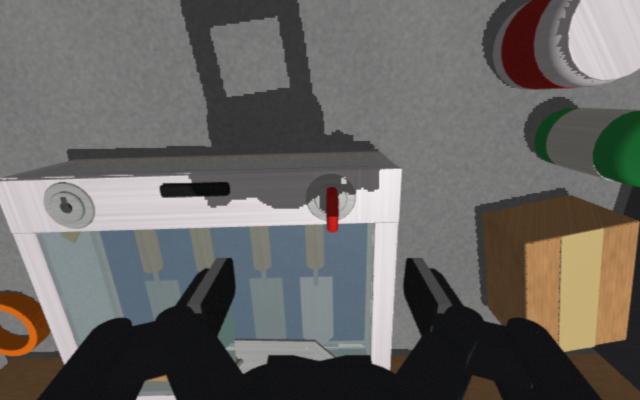

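The view shows the head at (332,209), left of the fingers' middle because I had the sign of tool y wrong. I'm recentring and refitting with a looser red mask.

```bash
sed -i 's/>140)&(h\[...,2\]>70)/>110)\&(h[...,2]>35)/' h.py
python3 -m handwheel '[[[0,0.9,1],[0,0,0]],[[0,0.9,1],[0,0,0]],[[0,0.9,1],[0,0,0]]]' -1
python3 k.py w3 .091 .517 .157 0; python3 - <<'E'
import cv2
im=cv2.imread("pics/w3.png");a=im[130:260,260:400];cv2.imwrite("pics/w3c.png",cv2.resize(a,None,fx=4.5,fy=4.5,interpolation=cv2.INTER_CUBIC))
E
```

```text
t: 4.25
tool_pos: [0.5165, 0.1566, 0.2042]
tool_rot: [-0.011, -3.14, -0.002]
contact_force: [0.4, 0.3, 0.0]
opening: 0.0856
grip_force: 0.0
tool [0.5165 0.1566 0.2042] [ 3.1343 -0.0018  3.1406]
(array([ 0.5171,  0.1569, -0.0129]), np.float64(0.17194430118617843), 502)
```

View pics/w3c.png

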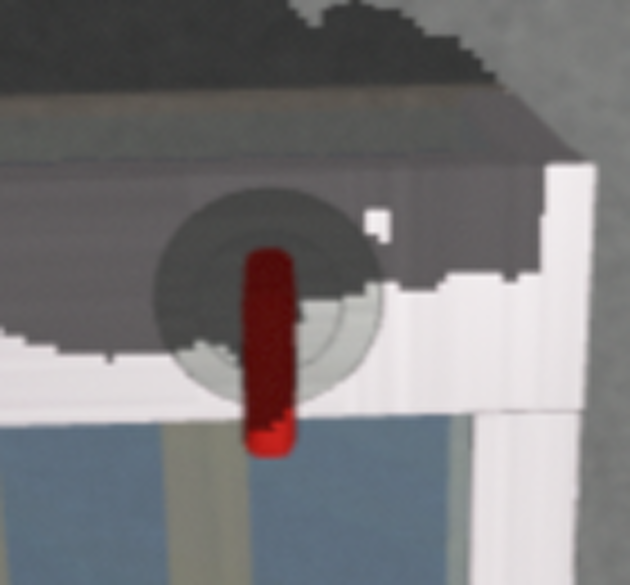

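The crop confirms the fit: the head at about (319,209) full-frame is nearly square to the lid bar. I'm descending to grip.

```bash
python3 -m handwheel '[[[0,0,3],[0,0,-0.02]],[[0,0,6],[0,0,-0.02]],[[0,0,8],[0,0,-0.02]],[[0,0,9],[0,0,-0.02]],[[0,0,9],[0,0,-0.02]]]' -1 20
python3 k.py w4 .091 .517 .157 0; python3 t.py .517 .157 .114 3.1566
```

```text
t: 4.92
tool_pos: [0.5163, 0.1565, 0.114]
tool_rot: [0.019, -3.139, -0.002]
contact_force: [0.1, -0.3, 0.9]
opening: 0.0855
grip_force: 0.0
tool [0.5163 0.1565 0.114 ] [-3.1294 -0.0023  3.1405]
(array([0.5175, 0.1569, 0.0034]), np.float64(0.15215311004784693), 1440)
 shift [-0.01, 0.04, 0.09] turn [0.001, -0.001, -0.003]
```

View pics/w4.png

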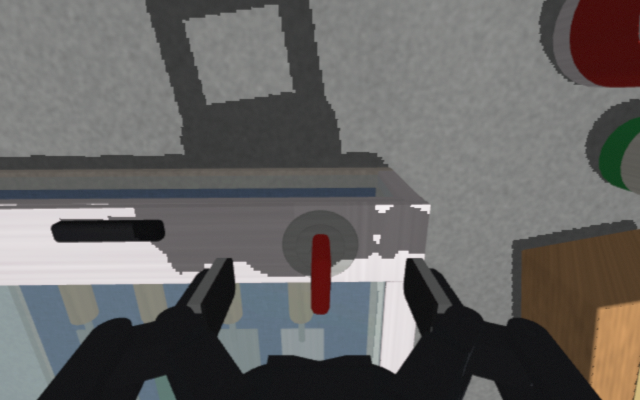

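The key is centred between the fingers at column 320. I'm closing in two stages and watching the force.

```bash
python3 -m handwheel '[[[0,0.03,0],[0,0,0]],[[0,0.03,0],[0,0,0]],[[0,0.03,0],[0,0,0]]]' 0.6 20
python3 -m handwheel '[[[0,0,0],[0,0,0]],[[0,0,0],[0,0,0]],[[0,0,0],[0,0,0]],[[0,0,0],[0,0,0]]]' 0.75 20
python3 - <<'E'
import sys; sys.path.insert(0,'.')
from h import *
cal=ctrl.calibration("wrist");im=ctrl.get_image("wrist");print(headfit(cal,im,.091,[.517,.157,0]));a=im[200:330,240:400]
cv2.imwrite("pics/w5.png",cv2.resize(a,None,fx=4,fy=4));print(ctrl.get_obs()["opening"])
E
```

```text
t: 5.35
tool_pos: [0.5167, 0.1569, 0.1149]
tool_rot: [0.019, -3.141, -0.002]
contact_force: [0.5, -0.3, 0.1]
opening: 0.0319
grip_force: 0.0
t: 5.85
tool_pos: [0.5164, 0.1568, 0.1143]
tool_rot: [0.019, -3.14, -0.002]
contact_force: [-0.5, 0.5, 0.1]
opening: 0.0107
grip_force: 0.0
(array([0.51725672, 0.15704117, 0.0035316 ]), np.float64(0.13632208286100855), 1486)
0.01066171500641033
```

View pics/w5.png

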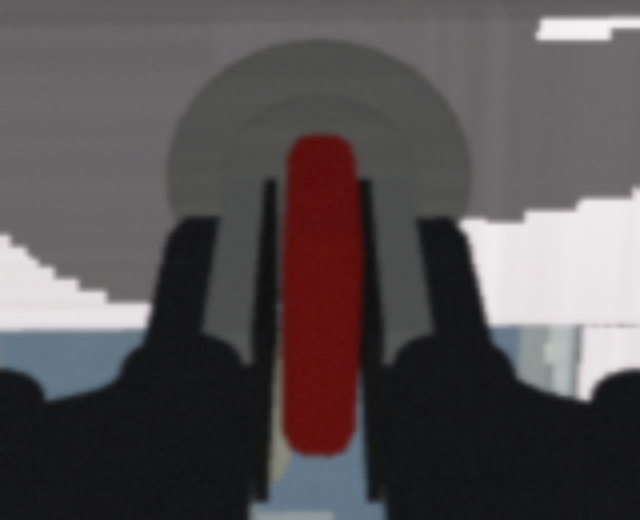

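The head is centred between the pads with an even gap of just under 1 mm each side. I'm closing fully.

```bash
python3 -m handwheel '[[[0,0,0],[0,0,0]],[[0,0,0],[0,0,0]]]' 1 20
python3 -m handwheel '[[[0,0,0],[0,0,0]],[[0,0,0],[0,0,0]]]' 1 40;python3 - <<'E'
from station import ctrl
o=ctrl.get_obs();print(o["wrist_torque"],o["effort"])
E
```

```text
t: 6.15
tool_pos: [0.5164, 0.1569, 0.1143]
tool_rot: [0.019, -3.14, -0.002]
contact_force: [-0.3, -0.1, 1.4]
opening: 0.009
grip_force: 23.4
t: 6.4
tool_pos: [0.5165, 0.1569, 0.1144]
tool_rot: [0.019, -3.14, -0.002]
contact_force: [-0.3, -1.3, 0.8]
opening: 0.0082
grip_force: 43.7
[-0.04035615 -0.01742943 -0.0289411 ] [-2.42381624e-02 -3.20749569e+01 -3.41217148e+01 -1.17515906e-02
  2.41983641e-02 -1.48923950e-04]
```

```bash
python3 -m handwheel '[[[0,0,-0.2],[0,0,0]],[[0,0,-0.4],[0,0,0]],[[0,0,-0.6],[0,0,0]],[[0,0,-0.8],[0,0,0]]]'
python3 -m handwheel '[[[0,0,-0.5],[0,0,0]],[[0,0,-1.2],[0,0,0]],[[0,0,-3],[0,0,0]],[[0,0,-6],[0,0,0]],[[0,0,-9],[0,0,0]]]'
python3 t.py .517 -.08 .215 3.1566
```

```text
t: 6.9
tool_pos: [0.5164, 0.1568, 0.1225]
tool_rot: [0.019, -3.14, -0.002]
contact_force: [0.5, -0.1, -1.1]
opening: 0.0081
grip_force: 43.7
t: 7.52
tool_pos: [0.5167, 0.1568, 0.2145]
tool_rot: [0.019, -3.141, -0.002]
contact_force: [-0.0, 1.2, -0.7]
opening: 0.0079
grip_force: 43.7
 shift [0.26, -23.67, -0.08] turn [0.001, -0.001, -0.003]
```

```bash
python3 -m handwheel '[[[0,-6,0],[0,0,0]],[[0,-12,0],[0,0,0]],[[0,-18,0],[0,0,0]],[[0,-22,0],[0,0,0]],[[0,-23.5,0],[0,0,0]]]'
python3 -m handwheel '[[[0,0,0],[0,0,0]],[[0,0,0],[0,0,0]]]'
python3 w.py w6 lock_right key_head key; python3 - <<'E'
import cv2
im=cv2.imread("pics/w6.png");a=im[130:330,220:420];cv2.imwrite("pics/w6c.png",cv2.resize(a,None,fx=3,fy=3,interpolation=cv2.INTER_CUBIC))
E
```

```text
t: 8.15
tool_pos: [0.5196, -0.0803, 0.2135]
tool_rot: [-0.015, 3.141, 0.001]
contact_force: [-0.3, 1.1, -0.3]
opening: 0.0083
grip_force: 43.6
t: 8.4
tool_pos: [0.5195, -0.0771, 0.2123]
tool_rot: [0.021, -3.14, -0.003]
contact_force: [0.2, 0.5, -0.4]
opening: 0.0088
grip_force: 43.6
tool [ 0.5195 -0.0771  0.2123] [-3.128  -0.0013  3.1399] cam [ 0.4365 -0.0788  0.3549] axis [ 0.3313  0.0106 -0.9435]
lock_right [315.8 195.3] 0.71 [ 0.5203 -0.0798  0.104 ]
key_head [315.6 273.6] 0.58 [ 0.5851 -0.0791  0.128 ]
key_head [317.3 197.3] 0.54 [ 0.514  -0.0785  0.128 ]
key [318.5 237.6] 0.92 [ 0.5683 -0.0767  0.091 ]
```

View pics/w6c.png

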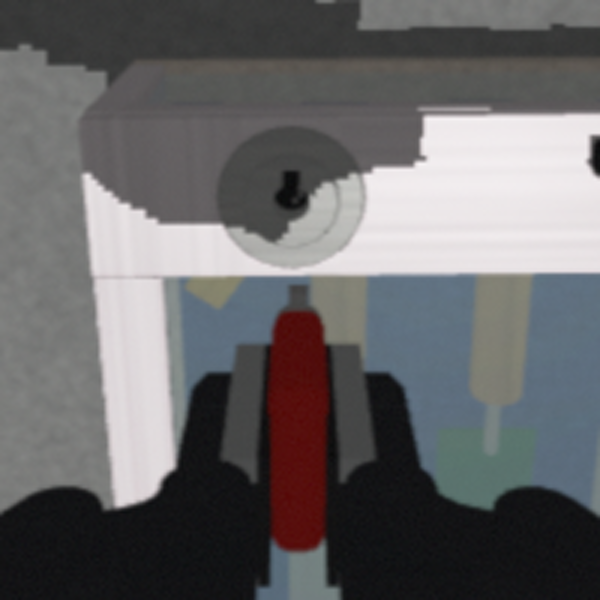

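The crop shows the right lock's disc centred near (317,195) full-frame, with the notch pointing to the front and the key held square in the pads. I'll fit the rim of both lock discs with the same method, so camera bias cancels, to get the right lock's offset in x.

```bash
cat > disc.py <<'E'
from h import *
np.set_printoptions(precision=5,suppress=True)
cal0=ctrl.calibration("wrist");o=ctrl.get_obs()
A=Ro.from_rotvec(o["tool_rot"]).as_matrix();p=o["tool_pos"]
Rct=np.array(cal0["R"])@A; tct=np.array(cal0["R"])@p+cal0["t"]   # cam <- tool
def calat(pos,eu):
    B=Ro.from_euler("ZYX",eu).as_matrix();R=Rct@B.T;return dict(cal0,R=R,t=tct-R@np.array(pos))
def disc(cal,im,x0):
    g=cv2.GaussianBlur(cv2.cvtColor(im,cv2.COLOR_BGR2GRAY),(0,0),.7).astype(np.float32)
    th=np.linspace(-1.9,1.9,400) # skip the front, where the rim wall shows
    def s(x,y,r):
        P=np.array([proj(cal,[x+r*np.cos(t),y+r*np.sin(t),.104]) for t in th],np.float32)
        return cv2.remap(g,P[:,0],P[:,1],cv2.INTER_LINEAR).ravel()
    def cost(q):
        a,b=s(q[0],q[1],.0145+.0006),s(q[0],q[1],.0145-.0006)
        return -np.mean(np.clip((a-b)/(a+b),-.02,.1))
    best=None
    for dx in(-.002,0,.002):
        for dy in(-.002,0,.002):
            r=minimize(cost,[x0[0]+dx,x0[1]+dy],method="Nelder-Mead",options=dict(initial_simplex=np.array([x0[0]+dx,x0[1]+dy])+np.array([[0,0],[.001,0],[0,.001]]),xatol=1e-5,fatol=1e-7))
            if best is None or r.fun<best.fun:best=r
    return best.x,best.fun
for n,pos,eu,x0 in(("w3",[.5165,.1566,.2042],[3.1343,-.0018,3.1406],[.516,.157]),("w4",[.5163,.1565,.114],[-3.1294,-.0023,3.1405],[.516,.157]),("w6",[.5195,-.0771,.2123],[-3.128,-.0013,3.1399],[.520,-.079])):
    print(n,disc(calat(pos,eu),cv2.imread(f"pics/{n}.png"),x0))
# both in one picture
c=calat([.5156,.1519,.2995],[3.1308,-.0013,3.1405])
for x0 in([.515,.157],[.521,-.08]):print("w1",disc(c,cv2.imread("pics/w1.png"),x0))
c=calat([.5138,.1468,.21],[3.1331,-.0101,-3.1415])
for x0 in([.516,.157],[.521,-.08]):print("w2",disc(c,cv2.imread("pics/w2.png"),x0))
print(ctrl.get_obs()["tool_pos"],Ro.from_rotvec(ctrl.get_obs()["tool_rot"]).as_euler("ZYX"))
E
python3 disc.py
```

```text
w3 (array([0.51658, 0.15706]), np.float64(-0.03630608692765236))
w4 (array([0.5209 , 0.15241]), np.float64(-0.048824042081832886))
w6 (array([ 0.5186 , -0.08709]), np.float64(-0.07732724398374557))
w1 (array([0.51533, 0.16086]), np.float64(-0.039003871381282806))
w1 (array([ 0.51787, -0.08924]), np.float64(-0.032677069306373596))
w2 (array([0.51999, 0.16257]), np.float64(-0.061520766466856))
w2 (array([ 0.52161, -0.07658]), np.float64(-0.03030167520046234))
[ 0.51946 -0.07717  0.21203] [-3.12767 -0.00163  3.14022]
```

```bash
python3 - <<'E'
s=open('disc.py').read()
i=s.index("def disc");j=s.index("for n,pos,eu")
new='''def disc(cal,im,x0,span=.004,th=np.r_[np.linspace(-2.0,2.0,240)]):
    g=cv2.cvtColor(im,cv2.COLOR_BGR2GRAY);g=cv2.GaussianBlur(g,(0,0),.6).astype(np.float32)
    def s(x,y,r):
        P=np.array([proj(cal,[x+r*np.cos(t),y+r*np.sin(t),.104]) for t in th],np.float32)
        return cv2.remap(g,P[:,0],P[:,1],cv2.INTER_LINEAR).ravel()
    ds=np.arange(-span,span+1e-6,.00025);S=[]
    for dx in ds:
        for dy in ds[np.abs(ds)<=.002]:
            a,b=s(x0[0]+dx,x0[1]+dy,.0152),s(x0[0]+dx,x0[1]+dy,.0138)
            S.append((np.mean(np.clip((a-b)/(a+b),0,.04)),x0[0]+dx,x0[1]+dy))
    S=np.array(S);k=S[S[:,0]>S[:,0].max()*.97];return k.mean(0),len(k)
'''
open('disc.py','w').write(s[:i]+new+s[j:])
E
sed -i 's/\[\.51[56],\.157\]/[.5165,.157]/g; s/\[\.52[01]*,-\.0[0-9]*\]/[.520,-.079]/g' disc.py
time python3 disc.py; python3 - <<'E'
from h import *
exec(open('disc.py').read().split("def disc")[0])
a=calat([.5165,.1566,.2042],[3.1343,-.0018,3.1406]);b=calat([.5195,-.0771,.2123],[-3.128,-.0013,3.1399])
for c,u,rs in((a,319.4,(171.2,195.6,220.06)),(b,316.8,(171.3,195.2,219.0))):print([atz(c,(u,r),.104).round(4)[:2] for r in rs])
E
```

```text
w3 (array([0.02538, 0.51685, 0.15704]), 12)
w4 (array([0.01641, 0.5163 , 0.15684]), 11)
w6 (array([ 0.02551,  0.52245, -0.07885]), 5)
w1 (array([0.02727, 0.51694, 0.15681]), 8)
w1 (array([ 0.01738,  0.52288, -0.07725]), 4)
w2 (array([0.03231, 0.51707, 0.15689]), 7)
w2 (array([ 0.01787,  0.522  , -0.07725]), 3)
[ 0.51946 -0.07717  0.21203] [-3.12767 -0.00163  3.14022]
[array([0.4933, 0.1571]), array([0.5147, 0.157 ]), array([0.5375, 0.1568])]
[array([ 0.4984, -0.0792]), array([ 0.5201, -0.0789]), array([ 0.543 , -0.0787])]
real	0m9.791s
user	0m9.503s
sys	0m0.202s
```

The fits agree: the left lock is at x ≈ 0.5168, y ≈ 0.157 and the right at x ≈ 0.5222, y ≈ −0.0789, so dx is about 5.5 mm and the lid yaw about 0.023 rad. The 235.9 mm spacing matches the 236 mm given.

```bash
python3 t.py .522 -.0791 .1325 3.1646
```

```text
shift [-0.26, -0.21, 7.95] turn [0.001, -0.002, -0.009]
```

```bash
python3 -m handwheel '[[[-0.26,-0.21,3],[0.001,-0.002,-0.009]],[[-0.26,-0.21,6],[0.001,-0.002,-0.009]],[[-0.26,-0.21,7.9],[0.001,-0.002,-0.009]],[[-0.26,-0.21,7.9],[0.001,-0.002,-0.009]],[[-0.26,-0.21,7.9],[0.001,-0.002,-0.009]]]'
python3 t.py .522 -.0791 .1275 3.1646
python3 - <<'E'
from h import *
cal=ctrl.calibration("wrist");im=ctrl.get_image("wrist");cv2.imwrite("pics/w7.png",im);o=ctrl.get_obs()
src=open('disc.py').read();i=src.index("def disc");exec(src[i:src.index("for n,pos,eu")])
print(disc(cal,im,[.522,-.079],th=np.r_[np.linspace(-2.6,-.8,150),np.linspace(.8,2.6,150)]),o["tool_pos"])
print(headfit(cal,im,o["tool_pos"][2]-.0233,[.522,-.079,.02]))
a=im[170:330,230:410];cv2.imwrite("pics/w7c.png",cv2.resize(a,None,fx=3.7,fy=3.7,interpolation=cv2.INTER_CUBIC))
E
```

```text
t: 9.22
tool_pos: [0.5227, -0.0803, 0.1343]
tool_rot: [-0.034, 3.139, -0.001]
contact_force: [0.3, -0.1, 0.7]
opening: 0.0084
grip_force: 43.6
 shift [0.07, 0.12, 0.68] turn [-0.0, 0.002, -0.002]
(array([ 0.01497946,  0.52075   , -0.079125  ]), 6) [ 0.52294916 -0.08044686  0.13465623]
(array([ 0.52049807, -0.08060553,  0.01760102]), np.float64(0.14131262924935606), 1481)
```

View pics/w7c.png

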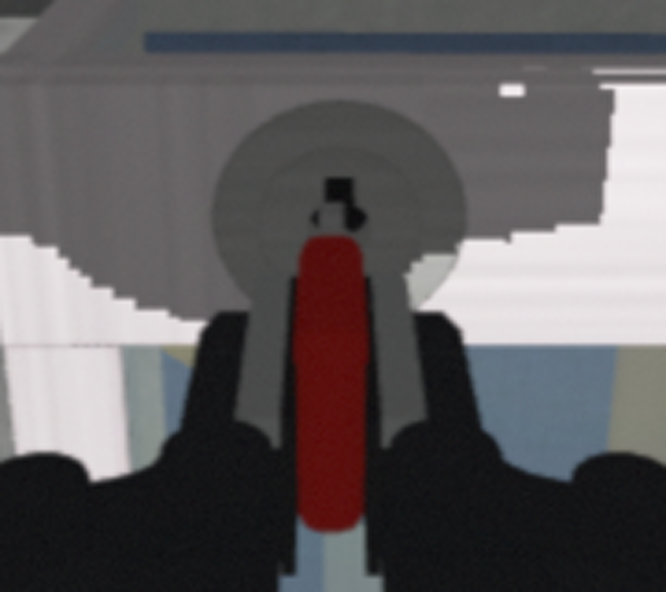

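The crop shows the key at column 331, about 1.3 mm left of the keyhole at 339, agreeing with the measured y. The arm was still settling, so I'm correcting and letting it settle.

```bash
python3 -m handwheel '[[[0.07,0.12,0.2],[0,0.002,0]],[[0.07,0.12,0.2],[0,0.002,0]],[[0.07,0.12,0.2],[0,0.002,0]],[[0.07,0.12,0.2],[0,0.002,0]]]'
cat > d2.py <<'E'
import sys
from h import *
np.set_printoptions(precision=5,suppress=True)
cal=ctrl.calibration("wrist");im=ctrl.get_image("wrist");cv2.imwrite(f"pics/{sys.argv[1]}.png",im);o=ctrl.get_obs()
src=open('disc.py').read();i=src.index("def disc");exec(src[i:src.index("for n,pos,eu")])
print(disc(cal,im,[.522,-.079],th=np.r_[np.linspace(-2.6,-.8,150),np.linspace(.8,2.6,150)]),o["tool_pos"],Ro.from_rotvec(o["tool_rot"]).as_euler("ZYX"))
print(headfit(cal,im,o["tool_pos"][2]-.0233,[.522,-.079,.02]))
E
python3 d2.py w8; python3 t.py .522 -.0791 .1275 3.1646
```

```text
t: 9.78
tool_pos: [0.5212, -0.0791, 0.1311]
tool_rot: [0.033, -3.14, -0.0]
contact_force: [-0.2, 0.1, -0.7]
opening: 0.0079
grip_force: 43.6
(array([ 0.01142,  0.52088, -0.07892]), 6) [ 0.52122 -0.07908  0.1311 ] [-3.12044 -0.00144  3.14146]
(array([ 0.52045, -0.07937,  0.01769]), np.float64(0.13412228796844183), 1487)
 shift [-0.08, -0.0, 0.36] turn [0.0, -0.001, -0.002]
```

```bash
cat > d3.py <<'E'
exec(open('disc.py').read().split("for n,pos,eu")[0])
T={"w4":([.5163,.1565,.1142],[-3.1294,-.0023,3.1405],.5165,.1569),"w6":([.5195,-.0771,.2123],[-3.128,-.0013,3.1399],.522,-.079),"w3":([.5165,.1566,.2042],[3.1343,-.0018,3.1406],.5165,.157),
"w8":([.52122,-.07908,.1311],[-3.12044,-.00144,3.14146],.522,-.079)}
ths={"all":np.linspace(-3.1,3.1,400),"back":np.linspace(-2,2,240),"side":np.r_[np.linspace(-2.6,-.8,150),np.linspace(.8,2.6,150)]}
for n,(p_,e,x,y) in T.items():
    for k,th in ths.items():
        r,m=disc(calat(p_,e),cv2.imread(f"pics/{n}.png"),[x,y],th=th);print(n,k,r,m)
E
python3 d3.py
```

```text
w4 all [0.01819 0.51517 0.15682] 3
w4 back [0.01634 0.5165  0.1569 ] 11
w4 side [0.01522 0.51505 0.1568 ] 5
w6 all [ 0.01835  0.52165 -0.07869] 12
w6 back [ 0.02564  0.52238 -0.07888] 4
w6 side [ 0.01769  0.52206 -0.07881] 8
w3 all [0.02079 0.51582 0.15725] 7
w3 back [0.02534 0.51681 0.15704] 13
w3 side [0.01831 0.51587 0.15713] 8
w8 all [ 0.01458  0.52085 -0.07895] 5
w8 back [ 0.0157   0.52475 -0.07838] 16
w8 side [ 0.01149  0.5208  -0.0789 ] 5
```

Like-for-like fits of the left and right locks give dx ≈ 5.7 mm, so the target is x = 0.5222, y = −0.0791. I'm descending gently with force checks.

```bash
python3 -m handwheel '[[[-0.1,0,0],[0,0,0]],[[-0.1,0,0],[0,0,0]],[[-0.1,0,0.2],[0,0,0]],[[-0.1,0,0.2],[0,0,0]]]'; python3 t.py .5222 -.0791 .1250 3.1646
```

```text
t: 10.32
tool_pos: [0.522, -0.079, 0.1287]
tool_rot: [0.033, -3.139, -0.001]
contact_force: [0.0, 0.8, -1.5]
opening: 0.0083
grip_force: 43.6
 shift [-0.02, -0.01, 0.37] turn [0.0, -0.002, -0.002]
```

```bash
python3 -m handwheel '[[[-0.02,0,0.05],[0,0,0]],[[-0.02,0,0.1],[0,0,0]],[[-0.02,0,0.15],[0,0,0]],[[-0.02,0,0.2],[0,0,0]]]'; python3 -m handwheel '[[[0,0,0.05],[0,0,0]],[[0,0,0.1],[0,0,0]]]'
```

```text
t: 10.82
tool_pos: [0.5224, -0.079, 0.127]
tool_rot: [0.033, -3.14, -0.0]
contact_force: [0.0, 0.4, 0.3]
opening: 0.008
grip_force: 43.6
t: 11.08
tool_pos: [0.5224, -0.079, 0.126]
tool_rot: [0.033, -3.14, -0.0]
contact_force: [-0.9, 0.6, -0.1]
opening: 0.0085
grip_force: 43.6
```

```bash
python3 -m handwheel '[[[0,0,0.08],[0,0,0]],[[0,0,0.15],[0,0,0]],[[0,0,0.2],[0,0,0]]]'; python3 -m handwheel '[[[0,0,0.1],[0,0,0]],[[0,0,0.2],[0,0,0]],[[0,0,0.3],[0,0,0]]]'
```

```text
t: 11.45
tool_pos: [0.5224, -0.079, 0.124]
tool_rot: [0.033, -3.14, -0.0]
contact_force: [0.2, 0.2, 0.1]
opening: 0.0083
grip_force: 43.6
t: 11.82
tool_pos: [0.5223, -0.079, 0.1209]
tool_rot: [0.033, -3.14, -0.0]
contact_force: [1.4, -0.9, -0.1]
opening: 0.0082
grip_force: 43.6
```

In cleanly, with no force. Going on to home (TCP z about 0.1143).

```bash
python3 -m handwheel '[[[0,0,0.12],[0,0,0]],[[0,0,0.25],[0,0,0]],[[0,0,0.38],[0,0,0]],[[0,0,0.5],[0,0,0]]]'; python3 -m handwheel '[[[0,0,0.05],[0,0,0]],[[0,0,0.1],[0,0,0]],[[0,0,0.15],[0,0,0]],[[0,0,0.15],[0,0,0]]]'
```

```text
t: 12.32
tool_pos: [0.5224, -0.079, 0.116]
tool_rot: [0.033, -3.14, -0.0]
contact_force: [-0.0, -0.1, -0.1]
opening: 0.0082
grip_force: 43.6
t: 12.82
tool_pos: [0.5223, -0.079, 0.1145]
tool_rot: [0.033, -3.14, -0.0]
contact_force: [-0.6, 0.1, 0.2]
opening: 0.0083
grip_force: 43.6
```

```bash
python3 -m handwheel '[[[0,0,0.03],[0,0,0]],[[0,0,0.06],[0,0,0]],[[0,0,0.06],[0,0,0]]]'
```

```text
t: 13.2
tool_pos: [0.5225, -0.079, 0.1143]
tool_rot: [0.033, -3.14, -0.0]
contact_force: [-1.7, 0.5, 3.0]
opening: 0.0077
grip_force: 44.0
```

It's home: the floor was felt at 3 N at z = 0.1143. Turning clockwise (+z about the tool) in small steps.

```bash
python3 -m handwheel '[[[0,0,-0.04],[0,0,0.08]],[[0,0,-0.04],[0,0,0.16]],[[0,0,-0.04],[0,0,0.24]],[[0,0,-0.04],[0,0,0.3]]]' 1 60; python3 -c "
from station import ctrl;print(ctrl.get_obs()['wrist_torque'])"; python3 -m handwheel '[[[0,0,0],[0,0,0.1]],[[0,0,0],[0,0,0.2]],[[0,0,0],[0,0,0.3]],[[0,0,0],[0,0,0.3]]]'; python3 -c "
from station import ctrl;print(ctrl.get_obs()['wrist_torque'])"
```

```text
t: 13.7
tool_pos: [0.5223, -0.0797, 0.1144]
tool_rot: [-0.439, -3.109, 0.003]
contact_force: [-1.7, -1.7, 2.0]
opening: 0.0081
grip_force: 61.8
[-0.48966816  0.28617386  0.04330087]
t: 14.2
tool_pos: [0.522, -0.0801, 0.1144]
tool_rot: [-0.894, -3.01, 0.005]
contact_force: [-3.2, -4.3, 2.0]
opening: 0.0078
grip_force: 62.0
[-0.93171178  0.70559236  0.04249173]
```

```bash
python3 -m handwheel '[[[0,0,0],[0,0,0.1]],[[0,0,0],[0,0,0.2]],[[0,0,0],[0,0,0.3]],[[0,0,0],[0,0,0.3]]]'; python3 -c "
from station import ctrl;print(ctrl.get_obs()['wrist_torque'])"; python3 -m handwheel '[[[0,0,0],[0,0,0.06]],[[0,0,0],[0,0,0.12]],[[0,0,0],[0,0,0.16]],[[0,0,0],[0,0,0.16]]]'; python3 -c "
from station import ctrl;print(ctrl.get_obs()['wrist_torque'])"
```

```text
t: 14.7
tool_pos: [0.5216, -0.0801, 0.1144]
tool_rot: [-1.333, -2.842, 0.006]
contact_force: [-4.9, -4.4, 2.7]
opening: 0.0078
grip_force: 62.1
[-0.89953769  0.8127436   0.05573613]
t: 15.2
tool_pos: [0.5216, -0.0801, 0.1144]
tool_rot: [-1.556, -2.727, 0.006]
contact_force: [-5.2, -4.2, 3.4]
opening: 0.0079
grip_force: 62.1
[-0.89347073  0.87986646  0.05844033]
```

```bash
for i in 1; do python3 -m handwheel '[[[0,0,0],[0,0,0.05]],[[0,0,0],[0,0,0.1]],[[0,0,0],[0,0,0.1]]]'; python3 -c "
from station import ctrl;print(ctrl.get_obs()['wrist_torque'])"; python3 -m handwheel '[[[0,0,0],[0,0,0.05]],[[0,0,0],[0,0,0.1]],[[0,0,0],[0,0,0.1]]]'; python3 -c "
from station import ctrl;print(ctrl.get_obs()['wrist_torque'])"; done
```

```text
t: 15.58
tool_pos: [0.5215, -0.0801, 0.1144]
tool_rot: [-1.69, -2.646, 0.006]
contact_force: [-3.9, -3.7, 3.9]
opening: 0.008
grip_force: 62.1
[-0.85644334  0.92628425  0.11540381]
t: 15.95
tool_pos: [0.5212, -0.0801, 0.1144]
tool_rot: [-1.82, -2.558, 0.007]
contact_force: [-6.1, -4.0, 4.8]
opening: 0.0079
grip_force: 62.3
[-0.88913917  1.11706619  0.03521196]
```

```bash
python3 -m handwheel '[[[0,0,0],[0,0,0.05]],[[0,0,0],[0,0,0.1]],[[0,0,0],[0,0,0.1]]]'; python3 -c "
from station import ctrl;print(ctrl.get_obs()['wrist_torque'])"; python3 -m handwheel '[[[0,0,0],[0,0,0.04]],[[0,0,0],[0,0,0.04]]]'; python3 -c "
from station import ctrl;print(ctrl.get_obs()['wrist_torque'])"
```

```text
t: 16.32
tool_pos: [0.5206, -0.0801, 0.1144]
tool_rot: [-1.944, -2.463, 0.009]
contact_force: [-7.9, -4.4, 4.9]
opening: 0.0079
grip_force: 62.5
[-0.91791999  1.55335463  0.07414164]
t: 16.58
tool_pos: [0.5204, -0.0802, 0.1144]
tool_rot: [-1.993, -2.423, 0.01]
contact_force: [-9.1, -4.4, 6.1]
opening: 0.0078
grip_force: 62.6
[-0.92089141  1.70130833  0.09340623]
```

```bash
python3 -m handwheel '[[[0,0,0],[0,0,0.03]],[[0,0,0],[0,0,0.06]],[[0,0,0],[0,0,0.06]]]'; python3 -c "
from station import ctrl;print(ctrl.get_obs()['wrist_torque'])"; python3 -m handwheel '[[[0,0,0],[0,0,0.04]],[[0,0,0],[0,0,0.08]],[[0,0,0],[0,0,0.08]]]'; python3 -c "
from station import ctrl;print(ctrl.get_obs()['wrist_torque'])"
```

```text
t: 16.95
tool_pos: [0.5202, -0.0802, 0.1144]
tool_rot: [-2.064, -2.362, 0.011]
contact_force: [-10.3, -5.2, 6.8]
opening: 0.008
grip_force: 62.7
[-0.92694087  1.95026294  0.17583487]
t: 17.32
tool_pos: [0.5199, -0.0802, 0.1144]
tool_rot: [-2.157, -2.278, 0.012]
contact_force: [-10.6, -4.5, 7.8]
opening: 0.0077
grip_force: 62.8
[-1.00575695  2.08700357  0.14864674]
```

The force was flat to about 1.16 rad, then rose steadily and the torque about tripled, so the bolt is against its stop. Turning back to the notch.

```bash
python3 -m handwheel '[[[0,0,0],[0,0,-0.1]],[[0,0,0],[0,0,-0.25]],[[0,0,0],[0,0,-0.4]],[[0,0,0],[0,0,-0.55]],[[0,0,0],[0,0,-0.7]]]'; python3 -m handwheel '[[[0,0,0],[0,0,-0.15]],[[0,0,0],[0,0,-0.3]],[[0,0,0],[0,0,-0.45]],[[0,0,0],[0,0,-0.6]],[[0,0,0],[0,0,-0.7]]]'; python3 t.py .5224 -.079 .1144 3.1626;  python3 -c "
from station import ctrl;print(ctrl.get_obs()['wrist_torque'])"
```

```text
t: 17.95
tool_pos: [0.5223, -0.0795, 0.1144]
tool_rot: [-1.24, -2.885, 0.002]
contact_force: [-1.8, -3.0, 0.6]
opening: 0.0077
grip_force: 61.9
t: 18.58
tool_pos: [0.5226, -0.0788, 0.1144]
tool_rot: [-0.178, -3.136, -0.001]
contact_force: [0.4, -0.2, 2.3]
opening: 0.0079
grip_force: 61.8
 shift [0.02, -0.02, 0.0] turn [0.001, -0.001, -0.134]
[-0.05565066  0.14158534  0.01926863]
```

```bash
python3 -m handwheel '[[[0,0,0],[0,0,-0.07]],[[0,0,0],[0,0,-0.134]],[[0,0,0],[0,0,-0.134]],[[0,0,0],[0,0,-0.134]]]'; python3 t.py .5224 -.079 .1144 3.1626
python3 - <<'E'
from h import *
cal=ctrl.calibration("wrist");im=ctrl.get_image("wrist");o=ctrl.get_obs();print(headfit(cal,im,.091,[.522,-.079,.02]),o["wrist_torque"])
print(headfit(cal,cv2.imread("pics/w8.png"),.1078,[.522,-.079,.02]))
a=im[180:330,230:410];cv2.imwrite("pics/w9c.png",cv2.resize(a,None,fx=4,fy=4,interpolation=cv2.INTER_CUBIC))
E
```

```text
t: 19.08
tool_pos: [0.5226, -0.0788, 0.1144]
tool_rot: [0.024, -3.141, -0.001]
contact_force: [-0.2, 1.1, 1.0]
opening: 0.008
grip_force: 61.8
 shift [0.02, -0.02, 0.0] turn [0.001, -0.001, -0.006]
(array([ 0.52134933, -0.07902404,  0.01539499]), np.float64(0.133729024694072), 1482) [0.130136   0.07118326 0.04008704]
(array([ 0.5159765 , -0.07883663,  0.03645445]), np.float64(0.33964411625905666), 1487)
```

View pics/w9c.png

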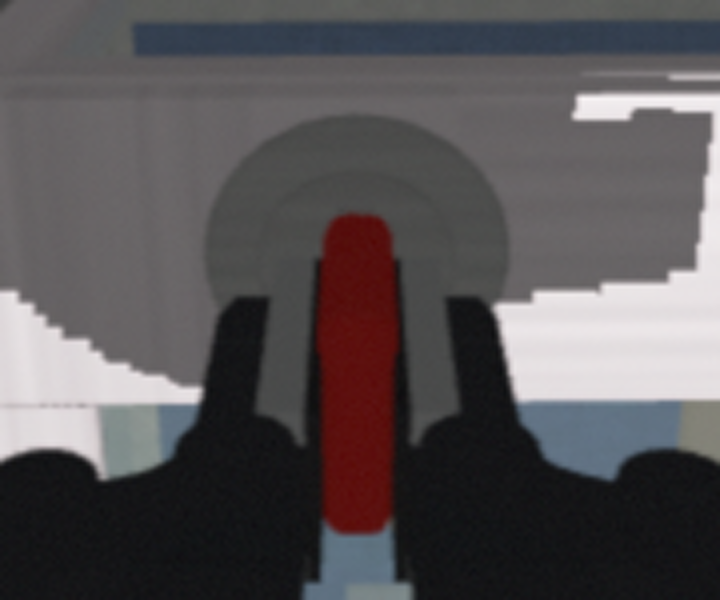

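The key is still square in the pads at the notch angle, at column 357 of the crop. I'm lifting it gently.

```bash
python3 -m handwheel '[[[0,0,0],[0,0,-0.006]],[[0,0,-0.1],[0,0,-0.006]],[[0,0,-0.2],[0,0,-0.006]],[[0,0,-0.3],[0,0,-0.006]],[[0,0,-0.35],[0,0,-0.006]]]'; python3 -m handwheel '[[[0,0,-0.15],[0,0,0]],[[0,0,-0.3],[0,0,0]]]'
```

```text
t: 19.75
tool_pos: [0.5223, -0.079, 0.1178]
tool_rot: [0.033, -3.14, -0.0]
contact_force: [0.1, 0.3, 0.3]
opening: 0.0077
grip_force: 61.7
t: 20.0
tool_pos: [0.5224, -0.079, 0.1209]
tool_rot: [0.033, -3.14, -0.0]
contact_force: [-0.1, 0.5, -1.1]
opening: 0.0079
grip_force: 61.7
```

```bash
python3 -m handwheel '[[[0,0,-0.6],[0,0,0]],[[0,0,-1.5],[0,0,0]],[[0,0,-4],[0,0,0]],[[0,0,-8],[0,0,0]],[[0,0,-9],[0,0,0]]]'
python3 - <<'E'
from h import *
for cam in("top","side"):
    im=ctrl.get_image(cam);c=ctrl.calibration(cam);h=cv2.cvtColor(im,cv2.COLOR_BGR2HSV)
    p=[int(v) for v in proj(c,[.51,-.35,.01])];m=cv2.inRange(h,(105,150,50),(125,255,255));n,l,s,ce=cv2.connectedComponentsWithStats(m)
    k=min((i for i in range(1,n) if s[i][4]>200),key=lambda i:np.hypot(*(ce[i]-p)));print(cam,s[k],ce[k],atz(c,ce[k],.012),cv2.minAreaRect(np.argwhere(l==k)[:,::-1].astype(np.float32)))
E
python3 t.py .51 -.35 .21 3.1416
```

```text
t: 20.62
tool_pos: [0.5243, -0.0795, 0.215]
tool_rot: [-0.033, 3.137, -0.003]
contact_force: [0.1, 1.0, -0.3]
opening: 0.0078
grip_force: 61.7
top [ 416  184   51   57 2236] [440.97719141 211.89266547] [ 0.50592345 -0.3578247   0.012     ] ((440.8912048339844, 211.94131469726562), (50.97966766357422, 44.69992446899414), 81.46923065185547)
side [319 154  37  20 602] [338.71428571 164.36046512] [ 0.49096888 -0.34726152  0.012     ] ((337.0, 163.5), (19.0, 36.0), 90.0)
 shift [1.91, -27.04, 0.28] turn [-0.001, 0.002, 0.021]
```

```bash
python3 -m handwheel '[[[0.3,-6,0],[0,0,0]],[[0.6,-12,0],[0,0,0]],[[1,-18,0],[0,0,0]],[[1.4,-24,0],[0,0,0]],[[1.8,-27.6,0],[0,0,0]]]'; python3 -m handwheel '[[[0,0,3],[0,0,0]],[[0,0,6],[0,0,0]],[[0,0,9],[0,0,0]],[[0,0,9],[0,0,0]]]'
python3 w.py w10 dish key; python3 t.py .507 -.357 .031 3.1616
```

```text
t: 21.35
tool_pos: [0.509, -0.3574, 0.2082]
tool_rot: [0.03, -3.137, -0.004]
contact_force: [0.2, -0.3, -0.7]
opening: 0.0082
grip_force: 61.6
t: 21.85
tool_pos: [0.5075, -0.353, 0.1154]
tool_rot: [0.033, -3.133, -0.011]
contact_force: [-0.6, -0.4, -0.2]
opening: 0.008
grip_force: 61.6
tool [ 0.5075 -0.353   0.1154] [-3.1204 -0.0087  3.1348] cam [ 0.4256 -0.3561  0.2586] axis [ 0.3241  0.0178 -0.9459]
dish [314.9 190.2] 0.59 [ 0.5049 -0.3561  0.    ]
key [320.  239.4] 0.59 [ 0.5089 -0.3524  0.091 ]
 shift [0.35, -0.13, 9.05] turn [-0.0, -0.001, 0.001]
```

View pics/w10.png

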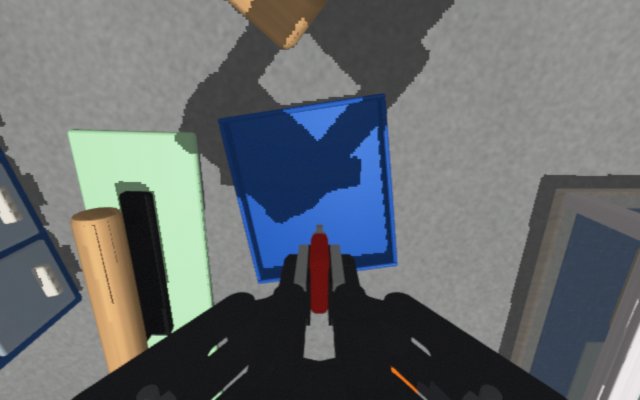

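The dish spans columns 220–397 with the key held above it, and both estimates put its centre near (0.506, −0.357). I'm lowering and releasing.

```bash
python3 -m handwheel '[[[0.2,-0.1,3],[0,0,0]],[[0.3,-0.2,6],[0,0,0]],[[0.3,-0.3,8],[0,0,0]],[[0.3,-0.3,8.9],[0,0,0]],[[0.3,-0.3,8.9],[0,0,0]]]'; python3 -m handwheel '[[[0,0,0.1],[0,0,0]],[[0,0,0.2],[0,0,0]],[[0,0,0.2],[0,0,0]]]'
```

```text
t: 22.62
tool_pos: [0.5074, -0.3585, 0.032]
tool_rot: [0.033, -3.14, -0.0]
contact_force: [-0.8, 0.2, 0.4]
opening: 0.0078
grip_force: 61.6
t: 23.0
tool_pos: [0.5074, -0.3586, 0.0303]
tool_rot: [0.033, -3.141, 0.001]
contact_force: [0.6, -0.3, -1.4]
opening: 0.0081
grip_force: 61.6
```

```bash
python3 -m handwheel '[[[0,0,0.15],[0,0,0]],[[0,0,0.25],[0,0,0]],[[0,0,0.25],[0,0,0]]]'; python3 -m handwheel '[[[0,0,0],[0,0,0]],[[0,0,0],[0,0,0]],[[0,0,0],[0,0,0]]]' 0.2 20; python3 -m handwheel '[[[0,0,-1],[0,0,0]],[[0,0,-4],[0,0,0]],[[0,0,-8],[0,0,0]],[[0,0,-13],[0,0,0]],[[0,0,-18],[0,0,0]]]'
python3 -m handwheel '[[[0,0,0],[0,0,0]],[[0,0,0],[0,0,0]],[[0,0,0],[0,0,0]]]'; python3 w.py w11 key dish
```

```text
t: 23.38
tool_pos: [0.5072, -0.3584, 0.0274]
tool_rot: [0.033, -3.14, -0.0]
contact_force: [-0.9, 0.2, 0.1]
opening: 0.0078
grip_force: 61.8
t: 23.75
tool_pos: [0.5071, -0.3584, 0.0272]
tool_rot: [0.033, -3.14, -0.0]
contact_force: [-0.1, -0.1, -0.3]
opening: 0.0345
grip_force: 0.0
t: 24.38
tool_pos: [0.5073, -0.3583, 0.2096]
tool_rot: [0.033, -3.14, 0.0]
contact_force: [-0.5, 0.1, 0.2]
opening: 0.0341
grip_force: 0.0
t: 24.75
tool_pos: [0.5066, -0.3577, 0.2052]
tool_rot: [0.033, -3.137, -0.004]
contact_force: [0.9, -0.7, -0.2]
opening: 0.034
grip_force: 0.0
tool [ 0.5066 -0.3577  0.2052] [-3.1204 -0.0041  3.139 ] cam [ 0.424  -0.3602  0.348 ] axis [ 0.3286  0.0139 -0.9444]
key [319.8 170.6] 0.86 [ 0.486  -0.3572  0.091 ]
dish [200.5 228.3] 0.73 [ 0.5864 -0.5065  0.    ]
dish [321.  169.9] 0.65 [ 0.507  -0.3547  0.    ]
```

View pics/w11.png

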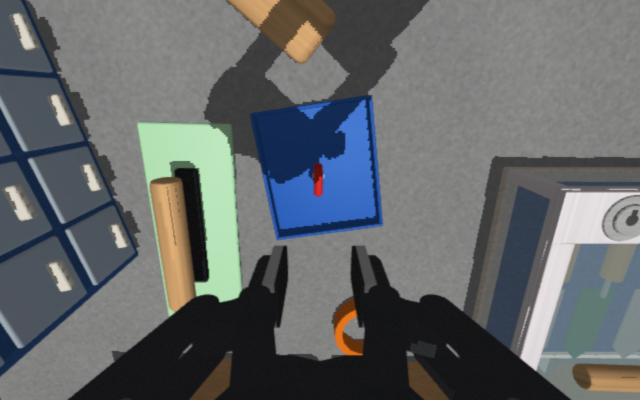

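The key is standing free in the middle of the dish at (318,180), and the gripper is clear of everything. Handing in.

```bash
python3 -c "
from station import ctrl;print(ctrl.finish_job())"
```

```text
the job is handed in; nothing more can be done
None
```

I locked the right-hand lock and put the key in the blue dish, handing the job in after about 25 s of the 67 s allowed. The bolt is under the opaque lid bar, so I judged it thrown by the rise in force and torque at its stop. The key was left standing upright mid-dish, the left lock was never turned, and lateral forces while turning stayed at about 12 N or less.

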